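# Set the fixture gap with the knurled wheel and lock it

## Task

On the setting fixture, roll the knurled wheel under a fingertip, pressing lightly on top, until the sliding jaw's arrow stands opposite the arrow of the gauge clip; then push the lock lever all the way over, away from you. Move the jaw by the wheel and not by pushing it, leave the gauge clip where it is, pick nothing up, disturb none of the things standing around, and finish clear of everything.

Things in the scene. Friction and masses are not known exactly. Their poses are not given: they have to be found in the camera images.
- fixture: fixed base plate of the setting fixture, 200 x 370 x 8 mm, origin under its centre; x points away from the robot (turned up to 0.45 rad), y from the wheel end (-y) to the lock-lever end (+y), z up. A dark deck 170 x 340 mm floats over it on four springs, top 36 mm above the table, carrying wheel, jaws, gauge and lever. Above the table: cheeks beside the wheel 102 mm, rack cover beside them 94, jaws 79
- wheel: knurled steel adjuster wheel, diameter 76, 28 mm wide, upright between two cheeks at the fixture's -y end; origin at its centre; axle along the fixture's x. Rolling its top towards the fixture's +y (towards the jaws) closes the gap, 15 mm of jaw travel per 38 mm rolled at the rim (15 mm per rad); the other way opens it. It stays where it is left; needs about 2 N at the rim
- wheel_top (a point): topmost point of the wheel's rim, mid-width, 124 mm above the table, 22 mm above the cheeks; does not turn with the wheel. Axes as the fixture's. Pressed down here, the sprung deck with all it carries yields from 3 to 6 N on, 1 mm per 1.5 N, with a hard stop at 10 mm (about 20 N). 5 to 7 mm of yield gives a fingertip drawn straight over the top grip enough to roll the wheel by friction
- jaw: sliding jaw, a grey block 100 x 24 x 43 mm on two guide rods between wheel and fixed jaw, slides along the fixture's y axis; driven by the wheel through a rack. Origin under the block's centre, at the deck's upper face
- jaw_pointer (a point): tip of the flat steel arrow on the jaw's far (+x) side, 78 mm above the table; moves with the jaw. Axes as the fixture's
- gauge_mark (a point): tip of the facing steel arrow on the gauge clip, a 16 mm wide steel block with a round screw on the aluminium rail along the fixture's far (+x) edge, 78 mm above the table. The two tips pass 2 mm apart in x; the setting is right when both have the same y in the fixture's frame. At the start the jaw's tip is 24 to 45 mm short, on the -y side. Must not be shifted. Axes as the fixture's
- rider: the gauge clip itself, clamped on its rail: 18 x 16 x 21 mm steel block, its origin at its foot, 54 mm above the table; leave where it is
- lock_tip (a point): centre of the black ball (diameter 22) at the end of the lock lever at the fixture's +y end. The lever is 66 mm long from its pivot, pivot 69 mm above the table, axis along the fixture's y; it stands between two cheeks that reach 81 mm above the table. Ball centre about 127 mm above the table at either end of its swing and 135 mm upright
- lock_lever (a joint): lock lever angle in rad: 0 open, leaning 0.5 rad to the robot's side (-x of the fixture); grows as it is pushed away from the robot; 1.0 fully over at its stop, leaning 0.5 rad to +x. Stays where it is left; takes about 1.5 to 2 N at the ball
- lens_barrel: black lens barrel, diameter 34 at the foot, 28 mm tall, standing loose on the fixture's deck between the jaws, close to the fixed jaw; origin under its centre; leave alone
- screwdriver: screwdriver 170 mm long lying loose on the table on the robot's side of the fixture; leave alone
- retaining_ring: loose aluminium ring, 68 mm outside, 12 mm high, on the table beyond the lock-lever end of the fixture; origin under its centre; leave alone
- carton: small cardboard carton 60 x 45 x 50 mm on the table beyond the wheel end of the fixture; origin under its centre; leave alone
- camera_ball: white ball-shaped camera housing, 130 mm across and high, to the left of the fixture and beyond; origin under its centre; leave alone
- blue_bin: blue open bin 120 x 160 x 60 mm, left side; origin under its centre; leave alone
- solvent: white bottle, diameter 52, 130 mm tall, right side; origin under its centre; leave alone

How it is judged:
By the outcome, as a careful person would: the job done as asked, in the order asked, and still so for the second after the job is handed in, with the robot touching nothing.
It also fails if it takes over 54 s, if anything falls off the work surface, if the arm or the gripper's body presses on something with over 40 N, if the wrist force passes 120 N, or if a joint passes its speed limit or range.

## Robot

A 6-joint arm with a two-finger parallel gripper is mounted at the origin on the work surface. World frame = base frame: x ahead of the robot, y to its left, z up, the work surface at z = 0. Lengths are in mm, angles in rad, forces in N, time in s.
With the tool pointing down it reaches from about 375 to 925 mm from the base axis. Payload 5.7 kg.
Tool frame: the origin (TCP) lies at the very end of the fingers, on their centre line; the grasp point (between the pads) lies 19 mm behind it; z points along the fingers, x is the direction in which the jaws open and shut, and the axes are right-handed (so a half turn about z gives the same grasp; the last joint's range is limited). The gripper opens to 85 mm and grips with 20 to 120 N. Pads are 22 mm wide; open, the fingers measure 114 mm over their backs; the gripper's body (76 mm by 85 mm) begins 54 mm behind the grasp point. The pads swing forward as they close: fully open they stand 13 mm farther back than shut.
Start: joints at [1.141, 0.359, 1.51, -0, 1.272, -0.115], TCP at [185.767, 570.483, 206.567] pointing down, gripper open.
Joint ranges: [-2.97, 2.97], [-1.01, 2.36], [0.21, 2.38], [-0.96, 4.11], [0.2, 2.71], [-2.98, 2.98]. Speed limits (rad/s): [2.39, 2.39, 3.14, 3.14, 3.14, 3.14].

## Interface

Orientations are given as a unit quaternion [x, y, z, w].
In Python, from cell import manip, cams gives the robot as it stands.
- The arm moves only by the tool move_arm, never from a script. Its argument "steps" is a list of rows, each a list of 5 numbers: the shift along the world's x, y, z in m, then the turn about the world's z in degrees, then the opening, from 0 (shut) to 1 (fully open). A call has 1 to 8 rows; each row shifts and turns the commanded pose from where the row before left it; what a row does not reach is not made up. A row lasts 1/8 s, in which the tool goes at most 62.5 mm and 10.7 degrees, less where a joint would pass 70% of its speed; a pose out of reach is approached as far as the arm can. A call with a gripper value outside its range is refused whole. The fingers move at their own pace and stop on an object; "grip_force" is the grip in N (left out, the last holds). Time passes only in rows, so rows that do not move let the fingers close. It gives the time, the measured TCP pose, the force and the opening at its end, in the units of the state.
- manip.observe(): the state, without advancing time (a new reading comes with each control period).
- cams.snapshot(name): name is "side" or "top"; returns a dict with "frame" (400x640x3 uint8, red, green, blue), "K" (3x3 intrinsics, pixels), "R" (3x3) and "t" (3): a world point X has camera coordinates R X + t. Camera axes: x right, y down, z forward; pixel columns grow to the right and rows downward; lengths in mm; the calibration is good to about 2 mm. A picture is of the moment at which its call begins. There is no depth.
- manip.finish_job(): hands the job in, once; it reports no verdict.
The state is a dict: "t": time; "joint_positions": joint angles; "qvel": joint speeds; "tau": joint torques, N m; "tool_pos": TCP position; "tool_rot": TCP orientation; "ft_force": force on the tool from outside, world axes, zero at the start; "wrist_torque": the same for the moment, N m; "width": opening from 0.0 (shut) to 1.0 (fully open).
Only numpy, scipy, OpenCV 4.12 (cv2) and the standard library are available. Lean on these libraries where they do the work, as an engineer would, in place of code of your own. Each camera call takes 0.05 s, during which the arm holds its last target. There are 200 camera calls.

## Working session

There is one attempt and no reset: what is moved stays moved. The work goes in short steps, Python scripts to look and compute and a tool call to move; the robot and the scene stay as the last step left them, time stands still between calls to the robot, and variables do not carry over. Pictures are saved under pics/ and viewed, about 8 in all and at most 12, crops included, and the job is handed in when it is done.

Besides the shell and the picture viewer there is one more tool, called by a JSON object that holds its "method" and its "body". move_arm: Moves the arm, as the interface text tells. Its arguments: {"type":"object","properties":{"steps":{"type":"array"},"grip_force":{"type":"number"}},"required":["steps"]}

```bash
mkdir -p pics; ls
cat > h.py <<'E'
import numpy as np, cv2
from cell import manip, cams
def snap(n,f=None):
    s=cams.snapshot(n)
    if f: cv2.imwrite('pics/'+f,s['frame'][:,:,::-1])
    return s
def ray(s,u,v):
    R=np.array(s['R']);t=np.array(s['t']);K=np.array(s['K'])
    return -R.T@t, R.T@np.linalg.solve(K,[u,v,1.])
def onz(s,u,v,z):
    c,d=ray(s,u,v); return c+d*(z-c[2])/d[2]
def proj(s,X):
    p=np.array(s['K'])@(np.array(s['R'])@np.array(X,float)+np.array(s['t'])); return p[:2]/p[2]
def tri(a,pa,b,pb):
    ca,da=ray(a,*pa);cb,db=ray(b,*pb)
    k=np.linalg.lstsq(np.c_[da,-db],cb-ca,rcond=None)[0]
    A=ca+da*k[0];B=cb+db*k[1]; return (A+B)/2, np.linalg.norm(A-B)
E
python3 - <<'E'
from h import *
for n in('top','side'):
    s=snap(n,n+'0.png'); print(n,np.round(s['K'],1).tolist(),np.round(-s['R'].T@s['t']),np.round(s['R'],2).tolist())
print(manip.observe())
E
```

```text
pics
top [[436.4, 0.0, 318.9], [0.0, 436.4, 193.8], [0.0, 0.0, 1.0]] [ 328.   15. 1363.] [[-0.02, -1.0, -0.01], [-0.98, 0.02, -0.17], [0.17, 0.01, -0.98]]
side [[517.9, 0.0, 314.0], [0.0, 517.9, 199.6], [0.0, 0.0, 1.0]] [ 299. -969. 1163.] [[0.97, -0.24, 0.01], [-0.17, -0.71, -0.68], [0.17, 0.66, -0.73]]
{'t': 0.1, 'joint_positions': array([ 1.14089650e+00,  3.59457145e-01,  1.51137299e+00,  1.55805516e-05,
        1.27248482e+00, -1.15118271e-01]), 'qvel': array([-0.00197955, -0.00189086, -0.0012252 , -0.0002228 ,  0.00097679,
       -0.00023332]), 'tau': array([ 7.07136860e-04, -5.28660250e+01, -2.79349744e+01, -5.32270872e-05,
        5.00495749e-03,  7.34403011e-05]), 'tool_pos': array([185.49316629, 569.8947673 , 205.80471812]), 'tool_rot': array([ 8.09200892e-01,  5.87531425e-01, -7.53999761e-04,  4.16077416e-04]), 'ft_force': array([-0.26362892,  0.14246798, -0.62806818]), 'wrist_torque': array([ 0.00339072,  0.03683812, -0.01300671]), 'width': 0.9985540009558952}
```

View pics/top0.png

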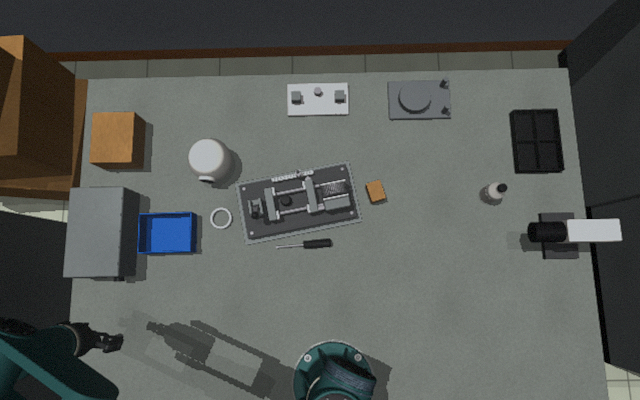

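View pics/side0.png

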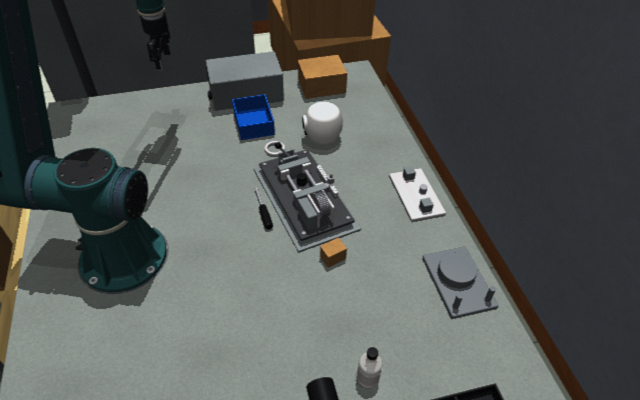

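The top view shows the fixture at about (298,202) with its wheel end on the right at about (335,187). The side view shows it at about (307,195), wheel near (323,203). Next I'll enlarge both.

Run:
```python
from h import *
a=cv2.imread('pics/top0.png')[150:250,225:370]; b=cv2.imread('pics/side0.png')[135:250,245:365]
a=cv2.resize(a,None,fx=5.5,fy=5.5,interpolation=cv2.INTER_CUBIC);b=cv2.resize(b,None,fx=5,fy=5,interpolation=cv2.INTER_CUBIC)
def gridit(a,x0,y0,f):
    for i in range(0,a.shape[1],int(f*10)): cv2.putText(a,str(int(x0+i/f)),(i,8),0,.3,(0,255,255));cv2.line(a,(i,10),(i,14),(0,255,255))
    for i in range(0,a.shape[0],int(f*10)): cv2.putText(a,str(int(y0+i/f)),(0,i+4),0,.3,(0,255,255))
    return a
a=cv2.convertScaleAbs(a,alpha=1.6);b=cv2.convertScaleAbs(b,alpha=1.6)
cv2.imwrite('pics/c1.png',gridit(a,225,150,5.5));cv2.imwrite('pics/c2.png',gridit(b,245,135,5))
```

```text
(no output)
```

View pics/c1.png

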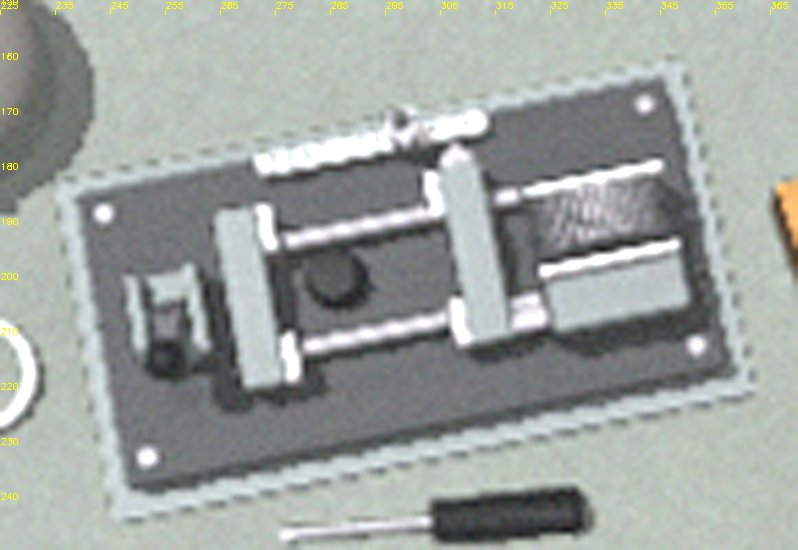

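View pics/c2.png

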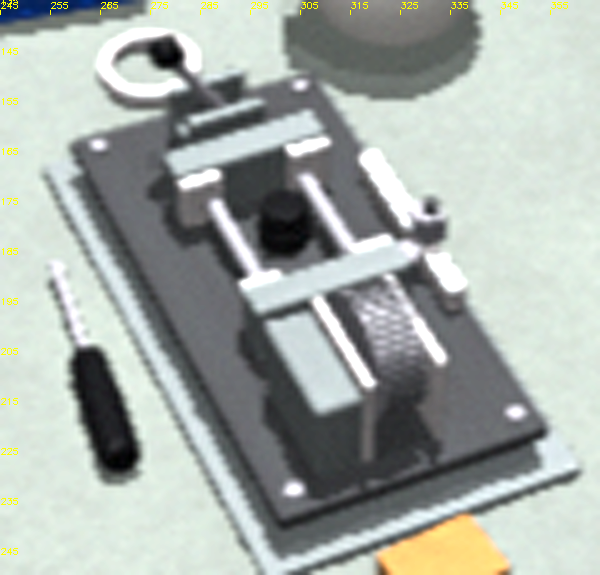

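The crops show the wheel at top-view (333,189), the jaw at (309,195), the gauge clip near (298,173), the lever ball at (255,215) and four deck screws. I'll get the fixture pose from the screws and corners, then rectify the pointer area.

```bash
cat >> h.py <<'E'
def cen(g,u,v,r=3):
    u0,v0=int(round(u)),int(round(v)); p=g[v0-r:v0+r+1,u0-r:u0+r+1].astype(float); w=np.clip(p-np.median(p)-15,0,None)
    yy,xx=np.mgrid[v0-r:v0+r+1,u0-r:u0+r+1]; return (w*xx).sum()/w.sum(),(w*yy).sum()/w.sum()
E
python3 - <<'E'
from h import *
T=snap('top');S=snap('side')
gt=cv2.cvtColor(T['frame'],cv2.COLOR_RGB2GRAY);gs=cv2.cvtColor(S['frame'],cv2.COLOR_RGB2GRAY)
tp=[(225+x/5.5,150+y/5.5) for x,y in[(103,213),(644,104),(697,345),(147,457)]]
sp=[(245+x/5,135+y/5) for x,y in[(302,85),(516,411),(293,488),(98,145)]]
ct=[cen(gt,*p) for p in tp];cs=[cen(gs,*p) for p in sp]
Pt=np.array([onz(T,*p,37) for p in ct]);Ps=np.array([onz(S,*p,37) for p in cs])
print(np.round(Pt,1),np.round(Ps,1),[np.round(tri(T,a,S,b)[0],1) for a,b in zip(ct,cs)],sep='\n')
for P in(Pt,Ps):
    c=P.mean(0); e=(P[0]+P[3]-P[1]-P[2])[:2]; x=(P[0]+P[1]-P[2]-P[3])[:2]
    print('c',c,'len',np.linalg.norm(e)/2,np.linalg.norm(x)/2,'yaw',np.arctan2(-e[0],e[1]),np.arctan2(x[1],x[0]))
pc=[(235.0,183.1),(348.6,161.3),(362.3,220),(246.5,244.5)]
P=np.array([onz(T,*p,8) for p in pc]);print(P.mean(0),np.round(P,1))
print('ball', tri(T,(225+165/5.5,150+357/5.5),S,(245+166/5,135+53/5)))
print('tip', tri(T,(225+457/5.5,150+148/5.5),S,(245+414/5,135+250/5)))
print('obj camera_ball',onz(T,208,160,65),'carton',onz(T,375,191,50),'bin',onz(T,168,233,60))
E
```

```text
[[582.2 263.8  37. ]
 [638.8 -42.4  37. ]
 [500.6 -67.7  37. ]
 [444.4 238.   37. ]]
[[578.6 271.4  37. ]
 [637.5 -37.3  37. ]
 [498.4 -63.8  37. ]
 [441.4 245.3  37. ]]
[array([578.6, 262.2,  45.6]), array([636.6, -42.1,  42.9]), array([498.9, -67.3,  41.5]), array([442.1, 236.7,  45. ])]
c [541.53412238  97.91726117  37.        ] len 311.1308774149022 140.32995948417283 yaw 0.18228452846273596 0.18265204033562216
c [538.97807828 103.87603309  37.        ] len 314.29497833308795 140.59699542051825 yaw 0.18532726399420063 0.18815868020148127
[540.90081992  96.00579674   8.        ] [[ 605.1  296.1    8. ]
 [ 668.5  -66.2    8. ]
 [ 479.6 -103.3    8. ]
 [ 410.4  257.4    8. ]]
ball (array([486.2955065 , 212.70885679, 127.19909012]), np.float64(1.0446730043871497))
tip (array([603.62497   ,  61.28753953,  78.63119102]), np.float64(2.812862646277467))
obj camera_ball [667.59276486 368.56984302  65.        ] carton [ 562.98097691 -141.42969978   50.        ] bin [446.01565923 484.48880051  60.        ]
```

```bash
cat >> h.py <<'E'
C=np.array([541.,97.]);Y=0.183
ex=np.array([np.cos(Y),np.sin(Y)]);ey=np.array([-np.sin(Y),np.cos(Y)])
def w2f(p): d=np.asarray(p)[:2]-C; return np.array([d@ex,d@ey])
def f2w(x,y,z): return np.array([*(C+x*ex+y*ey),z])
def rect(s,z,x1,x0,y0,y1,f):   # image: rows from x=x1 (far, up) to x0, columns y from y1 (left) to y0
    w,h=int((y1-y0)*f),int((x1-x0)*f)
    src=np.float32([proj(s,f2w(x,y,z)) for x,y in[(x1,y1),(x1,y0),(x0,y0),(x0,y1)]])
    M=cv2.getPerspectiveTransform(src,np.float32([(0,0),(w,0),(w,h),(0,h)]))
    o=cv2.warpPerspective(s['frame'],M,(w,h),flags=cv2.INTER_CUBIC)
    return cv2.convertScaleAbs(o[:,:,::-1],alpha=1.5)
def ticks(o,x1,y1,f,st=10):
    for k in range(0,o.shape[1],int(st*f)): cv2.putText(o,'%d'%(y1-k/f),(k+2,9),0,.33,(0,255,255));cv2.line(o,(k,0),(k,o.shape[0]),(0,255,255) if 0 else (0,200,255),1) if k%(int(2*st*f))==0 else 0
    for k in range(0,o.shape[0],int(st*f)): cv2.putText(o,'%d'%(x1-k/f),(0,k+4),0,.33,(0,255,0))
    return o
E
python3 - <<'E'
from h import *
T=snap('top');S=snap('side')
a=[ticks(rect(s,78,90,45,-60,50,7),90,50,7) for s in(T,S)]
cv2.imwrite('pics/r1.png',np.vstack(a)[:600])
a=[ticks(rect(s,124,70,-70,-170,-50,4.2),70,-50,4.2,10) for s in(T,S)]
cv2.imwrite('pics/r2.png',np.hstack(a)[:,:800] if 0 else np.vstack(a)[:600*2:2,::1] if 0 else cv2.resize(np.hstack(a),(800,int(588*800/1008))))
E
```

```text
(no output)
```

View pics/r1.png

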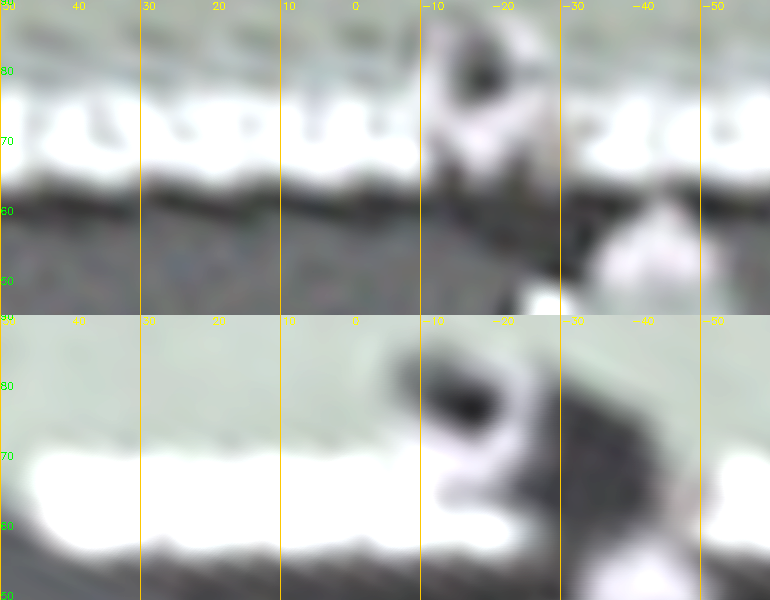

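View pics/r2.png

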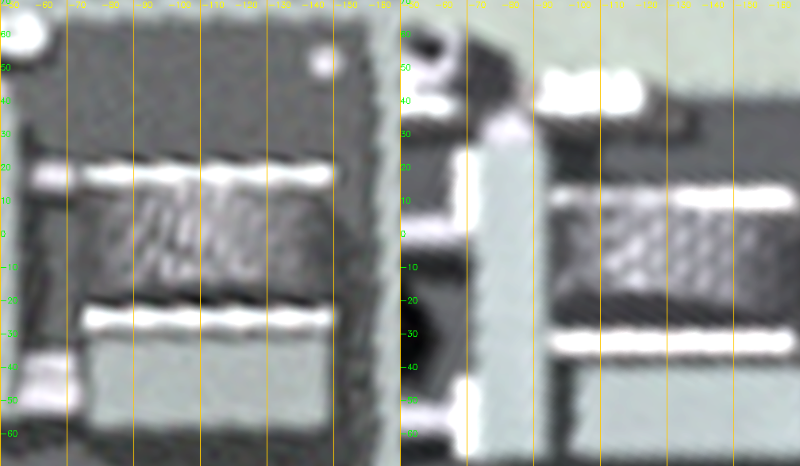

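r1: the jaw tip is at fixture y of about -44 and the gauge tip at about -18.5, so roughly 25 mm of travel is needed. r2: the cheeks put the wheel at fixture (0,-113), world about (562,-14). Moving over it now with the fingers shut.

{"method": "move_arm", "body": {"steps": [[0.029,-0.046,0,4,0],[0.029,-0.046,0,4,0],[0.029,-0.046,0,4,0],[0.029,-0.046,0,4,0],[0.029,-0.046,0,4,0],[0.029,-0.046,0,4,0],[0.029,-0.046,0,4.5,0],[0.029,-0.046,0,0,0]]}}

```text
t: 1.3
tool_pos: [418.6, 201.0, 206.8]
tool_rot: [0.639, 0.769, 0.0, 0.0]
ft_force: [1.2, 0.2, 0.3]
width: 0.002
```

{"method": "move_arm", "body": {"steps": [[0.029,-0.046,0,0,0],[0.029,-0.046,0,0,0],[0.029,-0.046,0,0,0],[0.029,-0.046,0,0,0],[0.03,-0.046,0,0,0],[0.001,0,-0.03,0,0],[0,0,-0.02,0,0],[0,0,0,0,0]]}}

```text
t: 2.3
tool_pos: [563.3, -27.5, 155.0]
tool_rot: [0.64, 0.769, -0.001, -0.002]
ft_force: [0.4, -0.0, 0.5]
width: -0.002
```

Run:
```python
from h import *
o=manip.observe();print(o['t'],o['tool_pos'],o['tool_rot'],o['ft_force'],o['width'],w2f(o['tool_pos']))
T=snap('top','t2.png');S=snap('side','s2.png')
a=ticks(rect(T,124,70,-70,-170,-50,4),70,-50,4);b=cv2.resize(cv2.convertScaleAbs(S['frame'][150:260,270:370,::-1],alpha=1.5),None,fx=4.3,fy=4.3,interpolation=cv2.INTER_CUBIC)[:473]
h=min(a.shape[0],b.shape[0]);cv2.imwrite('pics/m2.png',np.hstack([a[:h,:400],b[:h,:400]]))
```

```text
2.3 [563.25433974 -27.45043509 154.99605415] [ 0.63982504  0.7685182  -0.00099565 -0.0016453 ] [ 0.41994803 -0.04559288  0.53462365] -0.002152297654842973 [  -0.76478609 -126.42223512]
```

View pics/m2.png

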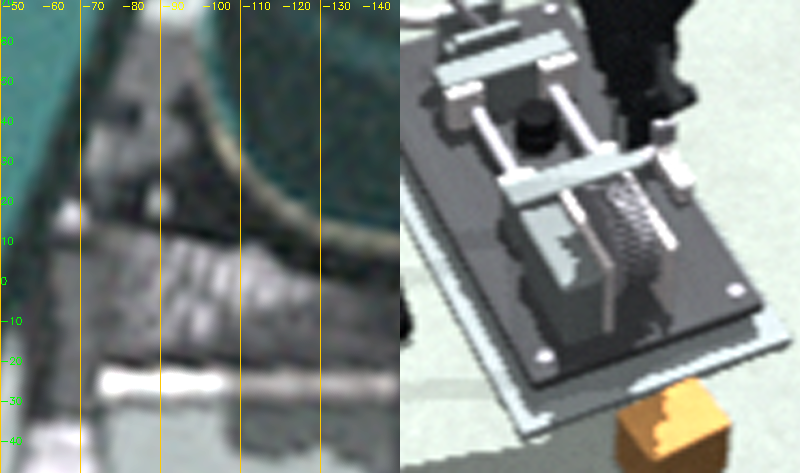

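The side crop shows the gripper above and behind the wheel, with the dark fingertip near (640,140). I'll check that against the TCP's projection.

Run:
```python
from h import *
S=snap('side');o=manip.observe()
f=lambda p:(lambda q:np.round([400+(q[0]-270)*4.3,(q[1]-150)*4.3]))(proj(S,p))
print('tcp',f(o['tool_pos']),'wtop',f(f2w(0,-113,124)),'tcp+40',f(o['tool_pos']+[0,0,40]))
```

```text
tcp [632. 169.] wtop [620. 192.] tcp+40 [633. 124.]
```

{"method": "move_arm", "body": {"steps": [[0,0,-0.02,0,0],[0,0,-0.008,0,0],[0,0,-0.004,0,0],[0,0,0,0,0]]}}

```text
t: 2.95
tool_pos: [565.0, -27.5, 124.9]
tool_rot: [0.64, 0.769, 0.0, 0.0]
ft_force: [-0.7, 0.3, -0.3]
width: 0.003
```

{"method": "move_arm", "body": {"steps": [[-0.001,0,-0.004,0,0],[0,0,-0.003,0,0],[0,0,0,0,0]]}}

```text
t: 3.32
tool_pos: [563.5, -27.5, 117.3]
tool_rot: [0.64, 0.769, -0.0, -0.0]
ft_force: [0.4, -0.2, -0.2]
width: 0.001
```

{"method": "move_arm", "body": {"steps": [[0,0,0.01,0,0],[-0.002,0.013,0,0,0],[0,0,-0.003,0,0],[0,0,0,0,0]]}}

```text
t: 3.82
tool_pos: [561.4, -14.2, 124.2]
tool_rot: [0.639, 0.769, -0.0, -0.0]
ft_force: [0.5, 1.1, -0.4]
width: -0.001
```

{"method": "move_arm", "body": {"steps": [[0,0,-0.002,0,0],[0,0,0,0,0]]}}

```text
t: 4.08
tool_pos: [561.6, -14.6, 122.3]
tool_rot: [0.64, 0.769, -0.0, -0.0]
ft_force: [0.2, 0.8, -0.5]
width: 0.001
```

{"method": "move_arm", "body": {"steps": [[0,0,-0.002,0,0],[0,0,0,0,0]]}}

```text
t: 4.32
tool_pos: [561.6, -14.6, 120.4]
tool_rot: [0.64, 0.769, -0.0, -0.0]
ft_force: [0.2, 0.3, -0.2]
width: 0.001
```

Run:
```python
from h import *
S=snap('side');T=snap('top');o=manip.observe()
b=cv2.resize(S['frame'][150:230,280:380,::-1],None,fx=7,fy=7,interpolation=cv2.INTER_CUBIC)
b=cv2.convertScaleAbs(b,alpha=2.2)
f=lambda p:tuple(int(v) for v in ((proj(S,p)-[280,150])*7))
cv2.circle(b,f(o['tool_pos']),4,(0,0,255),1);cv2.circle(b,f(f2w(0,-113,124)),4,(0,255,0),1)
cv2.imwrite('pics/s3.png',b)
```

```text
(no output)
```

View pics/s3.png

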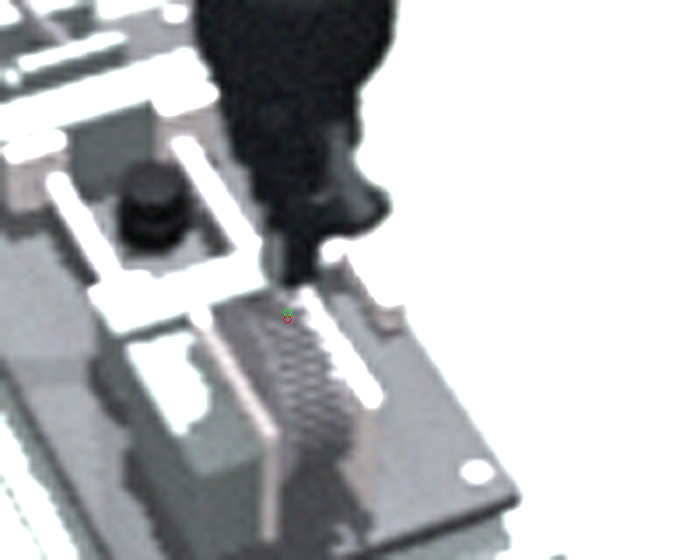

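The side crop shows the fingertip's lower end near (290,285), while the TCP projects to (287,320). The real tip seems higher than reported, so I'll keep feeling downwards.

{"method": "move_arm", "body": {"steps": [[0,0,-0.002,0,0],[0,0,-0.002,0,0],[0,0,0,0,0]]}}

```text
t: 4.8
tool_pos: [561.6, -14.5, 116.3]
tool_rot: [0.64, 0.769, -0.0, -0.0]
ft_force: [-0.5, -0.4, -1.2]
width: -0.001
```

{"method": "move_arm", "body": {"steps": [[0,0,-0.002,0,0],[0,0,0,0,0]]}}

```text
t: 5.05
tool_pos: [561.6, -14.5, 114.4]
tool_rot: [0.64, 0.769, -0.0, -0.0]
ft_force: [0.5, -0.1, 0.8]
width: 0.0
```

{"method": "move_arm", "body": {"steps": [[0,0,-0.002,0,0],[0,0,0,0,0]]}}

```text
t: 5.3
tool_pos: [561.7, -14.5, 112.4]
tool_rot: [0.64, 0.769, -0.0, -0.0]
ft_force: [-0.4, 0.0, 0.2]
width: 0.001
```

{"method": "move_arm", "body": {"steps": [[0,0,-0.002,0,0],[0,0,0,0,0]]}}

```text
t: 5.55
tool_pos: [561.6, -14.5, 110.4]
tool_rot: [0.64, 0.769, -0.0, -0.0]
ft_force: [-0.3, 0.1, -1.4]
width: 0.004
```

{"method": "move_arm", "body": {"steps": [[0,0,-0.002,0,0],[0,0,0,0,0]]}}

```text
t: 5.8
tool_pos: [561.6, -14.5, 108.4]
tool_rot: [0.64, 0.769, -0.0, -0.0]
ft_force: [0.1, 0.2, 0.9]
width: -0.002
```

{"method": "move_arm", "body": {"steps": [[0,0,-0.002,0,0],[0,0,0,0,0]]}}

```text
t: 6.05
tool_pos: [561.6, -14.5, 106.4]
tool_rot: [0.64, 0.769, -0.0, -0.0]
ft_force: [-0.3, 0.4, -0.3]
width: -0.002
```

Run:
```python
from h import *
S=snap('side','s4.png');T=snap('top','t4.png');o=manip.observe();print(o['tool_pos'],o['ft_force'])
g=cv2.cvtColor(S['frame'],cv2.COLOR_RGB2GRAY)
u,v=proj(S,o['tool_pos']);print(u,v)
print(np.arange(316,330));
for r in range(180,202): print(r,g[r,316:330])
```

```text
[561.72909081 -14.51753294 106.52404989] [-0.29298281 -0.91811822 -0.77266293]
321.04916403305106 199.1122812064104
[316 317 318 319 320 321 322 323 324 325 326 327 328 329]
180 [17 12 13 13 12 16 11 13 14 17 22 28 36 43]
181 [16  6 12 10 11 12 15 15 21 27 34 35 34 41]
182 [43 13 12 11 10 13 16 18 24 33 33 25 22 36]
183 [102  46  22  10  12  11  17  16  18  21  20  19  21  30]
184 [189  88  29  16  13  16  16  14  14  14  15  20  21  27]
185 [150  70  19   8  12  10  13  10  12  14  11  16  18  19]
186 [130  66  31  26  15  10  13  14  13  10  13  14  13  14]
187 [129  69  47  49  35  15  13  16  10  13  14  12  19  39]
188 [120  64  50  53  33  13  11  12  10  19  28  30  41  57]
189 [119  65  51  50  30  12  10  11  13  26  38  40  40  56]
190 [120  65  50  52  36  14  13  10  12  30  42  40  39  48]
191 [75 51 50 55 35 12 12 11 11 30 43 47 44 43]
192 [43 43 50 50 27 11 13 12 17 31 45 64 74 72]
193 [46 49 57 49 28 12 12 21 55 70 62 67 79 80]
194 [ 47  45  51  57  41  27  28  46  99 127 101  72  78  80]
195 [ 58  53  54  58  57  58  55  59  76 122 134  99  78  80]
196 [ 61  58  65  67  60  56  54  66  79 112 162 139  76  74]
197 [ 66  62  51  55  68  72  61  55  57  94 148 153 107  79]
198 [ 56  67  66  56  55  56  58  65  64  65  89 143 153 108]
199 [ 54  66  66  59  63  65  57  54  53  53  71 138 196 173]
200 [ 53  53  65  63  54  55  59  63  69  62  54 102 188 199]
201 [ 52  56  70  69  66  71  61  56  56  58  64  84 145 202]
```

{"method": "move_arm", "body": {"steps": [[0,0,-0.002,0,0],[0,0,0,0,0]]}}

```text
t: 6.4
tool_pos: [561.6, -14.5, 104.4]
tool_rot: [0.64, 0.769, -0.0, -0.0]
ft_force: [-0.7, -0.4, -0.1]
width: 0.0
```

{"method": "move_arm", "body": {"steps": [[0,0,-0.002,0,0],[0,0,0,0,0]]}}

```text
t: 6.65
tool_pos: [561.6, -14.5, 102.4]
tool_rot: [0.64, 0.769, -0.0, -0.0]
ft_force: [0.0, 0.2, 0.4]
width: 0.001
```

{"method": "move_arm", "body": {"steps": [[0,0,-0.002,0,0],[0,0,0,0,0]]}}

```text
t: 6.9
tool_pos: [561.6, -14.5, 100.4]
tool_rot: [0.64, 0.769, -0.0, -0.0]
ft_force: [0.0, -0.9, -0.3]
width: -0.003
```

Run:
```python
from h import *
S=snap('side');T=snap('top');o=manip.observe()
def crop(s,x,y,w,h,f,al):
    b=cv2.convertScaleAbs(cv2.resize(s['frame'][y:y+h,x:x+w,::-1],None,fx=f,fy=f,interpolation=cv2.INTER_CUBIC),alpha=al)
    q=lambda p:tuple(int(v) for v in ((proj(s,p)-[x,y]+.5)*f))
    cv2.circle(b,q(o['tool_pos']),4,(0,0,255),1);cv2.circle(b,q(f2w(0,-113,124)),4,(0,255,0),1);return b
cv2.imwrite('pics/s5.png',np.hstack([crop(S,290,160,57,70,7,2.5),crop(T,290,160,57,70,7,2)]))
```

```text
(no output)
```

View pics/s5.png

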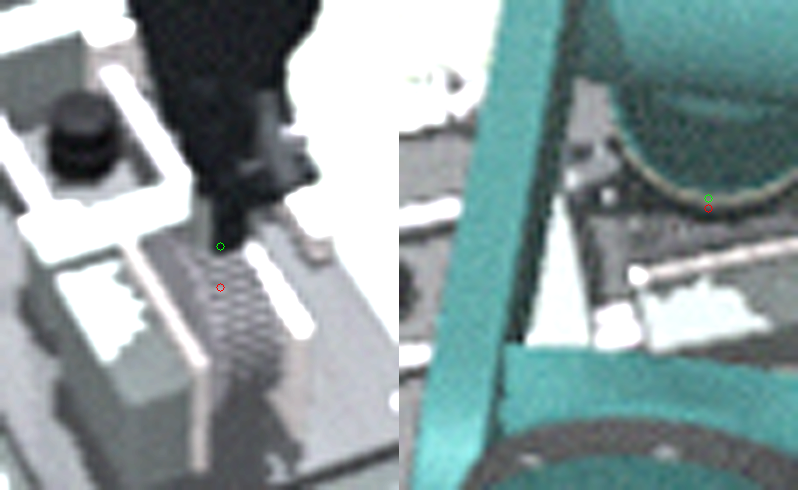

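The fingertip's end at (228,245) now nearly coincides with the estimated wheel top at (220,246). The tip sits about 20 mm above the reported TCP. I'll keep feeling down.

{"method": "move_arm", "body": {"steps": [[0,0,-0.002,0,0],[0,0,0,0,0]]}}

```text
t: 7.25
tool_pos: [562.0, -14.6, 98.9]
tool_rot: [0.64, 0.769, 0.0, 0.0]
ft_force: [-1.0, -0.3, 4.3]
width: 0.001
```

{"method": "move_arm", "body": {"steps": [[0,0,-0.002,0,0],[0,0,0,0,0]]}}

```text
t: 7.5
tool_pos: [562.0, -14.6, 97.2]
tool_rot: [0.64, 0.769, 0.0, 0.0]
ft_force: [-1.4, 0.4, 7.3]
width: 0.004
```

{"method": "move_arm", "body": {"steps": [[0,0,-0.002,0,0],[0,0,0,0,0]]}}

```text
t: 7.75
tool_pos: [562.1, -14.6, 95.5]
tool_rot: [0.64, 0.769, 0.0, 0.0]
ft_force: [-2.8, 0.7, 9.9]
width: -0.002
```

{"method": "move_arm", "body": {"steps": [[0,0,-0.002,0,0],[-0.0005,0.003,0,0,0],[-0.0006,0.003,0,0,0],[-0.0005,0.003,0,0,0],[-0.0006,0.003,0,0,0],[0,0,0,0,0]]}}

```text
t: 8.5
tool_pos: [559.9, -2.4, 93.8]
tool_rot: [0.64, 0.769, 0.0, 0.001]
ft_force: [-2.5, 0.7, 11.3]
width: 0.001
```

Run:
```python
from h import *
S=snap('side','s6.png');print(manip.observe()['wrist_torque'])
a=cv2.imread('pics/s4.png').astype(int);b=cv2.imread('pics/s6.png').astype(int)
# jaw near edge brightness profile along fixture y at x=-30, z=79
for im in(cv2.imread('pics/side0.png'),cv2.imread('pics/s4.png'),cv2.imread('pics/s6.png')):
    g=cv2.cvtColor(im,cv2.COLOR_BGR2GRAY).astype(np.float32)
    ys=np.arange(-75,0,1.); p=np.array([proj(S,f2w(-38,y,79)) for y in ys],np.float32)
    v=cv2.remap(g,p[None,:,0],p[None,:,1],cv2.INTER_LINEAR)[0]
    print([(int(y),int(q)) for y,q in zip(ys[::3],v[::3])])
```

```text
[0.05250717 0.48705141 0.00667275]
[(-75, 132), (-72, 134), (-69, 134), (-66, 119), (-63, 78), (-60, 46), (-57, 62), (-54, 100), (-51, 133), (-48, 140), (-45, 139), (-42, 137), (-39, 137), (-36, 146), (-33, 168), (-30, 201), (-27, 199), (-24, 166), (-21, 152), (-18, 151), (-15, 161), (-12, 154), (-9, 159), (-6, 161), (-3, 155)]
[(-75, 136), (-72, 138), (-69, 138), (-66, 122), (-63, 83), (-60, 52), (-57, 67), (-54, 105), (-51, 139), (-48, 145), (-45, 142), (-42, 140), (-39, 140), (-36, 148), (-33, 173), (-30, 208), (-27, 211), (-24, 185), (-21, 171), (-18, 171), (-15, 183), (-12, 174), (-9, 179), (-6, 183), (-3, 174)]
[(-75, 136), (-72, 134), (-69, 103), (-66, 68), (-63, 44), (-60, 41), (-57, 57), (-54, 89), (-51, 131), (-48, 142), (-45, 142), (-42, 143), (-39, 142), (-36, 147), (-33, 172), (-30, 207), (-27, 205), (-24, 167), (-21, 154), (-18, 155), (-15, 162), (-12, 164), (-9, 164), (-6, 155), (-3, 149)]
```

The jaw moved about 5 mm relative to the deck for a 12 mm stroke, so friction drive works. Next: a longer stroke.

{"method": "move_arm", "body": {"steps": [[0,0,0.014,0,0],[0.0045,-0.025,0,0,0],[0,0,-0.007,0,0],[0,0,-0.004,0,0],[0,0,-0.003,0,0],[0,0,0,0,0]]}}

```text
t: 9.3
tool_pos: [564.7, -27.9, 93.5]
tool_rot: [0.639, 0.769, -0.0, 0.001]
ft_force: [-1.7, -4.5, 11.1]
width: -0.001
```

{"method": "move_arm", "body": {"steps": [[-0.0006,0.003,0,0,0],[-0.0005,0.003,0,0,0],[-0.0006,0.003,0,0,0],[-0.0005,0.003,0,0,0],[-0.0006,0.003,0,0,0],[-0.0005,0.003,0,0,0],[-0.0006,0.003,0,0,0],[-0.0005,0.003,0,0,0]]}}

```text
t: 10.3
tool_pos: [560.1, -3.0, 93.7]
tool_rot: [0.64, 0.769, 0.0, 0.001]
ft_force: [-1.4, -1.4, 11.2]
width: -0.004
```

{"method": "move_arm", "body": {"steps": [[0,0,0.012,0,0],[0,0,0.015,0,0],[0.005,-0.026,0,0,0],[0,0,0,0,0]]}}

```text
t: 10.8
tool_pos: [565.4, -30.6, 120.4]
tool_rot: [0.64, 0.768, 0.0, 0.001]
ft_force: [-0.2, 0.7, -1.0]
width: -0.001
```

```bash
cat >> h.py <<'E'
def jaw(S,im=None,x=-38):
    g=cv2.cvtColor(S['frame'] if im is None else cv2.cvtColor(im,cv2.COLOR_BGR2RGB),cv2.COLOR_RGB2GRAY).astype(np.float32)
    ys=np.arange(-75,0,.5); p=np.array([proj(S,f2w(x,y,79)) for y in ys],np.float32)
    return ys,cv2.remap(g,p[None,:,0],p[None,:,1],cv2.INTER_LINEAR)[0]
E
python3 - <<'E'
from h import *
S=snap('side','s7.png');o=manip.observe();print(o['tool_pos'],o['ft_force'],w2f(o['tool_pos']))
for im in(cv2.imread('pics/side0.png'),cv2.imread('pics/s7.png')):
    y,v=jaw(S,im);print([(int(a),int(q)) for a,q in zip(y[::6],v[::6])])
E
```

```text
[564.77149298 -29.74442674 120.02027503] [-0.90163064  0.07583588 -0.43326092] [   0.30957272 -128.95401411]
[(-75, 132), (-72, 134), (-69, 134), (-66, 119), (-63, 78), (-60, 46), (-57, 62), (-54, 100), (-51, 133), (-48, 140), (-45, 139), (-42, 137), (-39, 137), (-36, 146), (-33, 168), (-30, 201), (-27, 199), (-24, 166), (-21, 152), (-18, 151), (-15, 161), (-12, 154), (-9, 159), (-6, 161), (-3, 155)]
[(-75, 138), (-72, 138), (-69, 139), (-66, 140), (-63, 139), (-60, 130), (-57, 104), (-54, 78), (-51, 58), (-48, 54), (-45, 48), (-42, 64), (-39, 110), (-36, 146), (-33, 158), (-30, 157), (-27, 156), (-24, 155), (-21, 162), (-18, 184), (-15, 220), (-12, 215), (-9, 195), (-6, 183), (-3, 174)]
```

{"method": "move_arm", "body": {"steps": [[-0.001,0.005,-0.016,0,0],[0,0,-0.006,0,0],[0,0,-0.005,0,0],[0,0,0,0,0]]}}

```text
t: 11.35
tool_pos: [562.7, -23.9, 92.6]
tool_rot: [0.639, 0.769, -0.001, -0.001]
ft_force: [-4.2, -0.3, 13.4]
width: 0.0
```

{"method": "move_arm", "body": {"steps": [[-0.0006,0.003,0,0,0],[-0.0005,0.003,0,0,0],[-0.0006,0.003,0,0,0],[-0.0005,0.003,0,0,0],[-0.0006,0.003,0,0,0],[0,0,0,0,0]]}}

```text
t: 12.1
tool_pos: [560.0, -9.2, 93.1]
tool_rot: [0.639, 0.769, -0.001, -0.0]
ft_force: [-5.3, -1.4, 14.1]
width: -0.001
```

{"method": "move_arm", "body": {"steps": [[0,0,0.012,0,0],[0,0,0.03,0,0],[0,-0.06,0.03,0,0],[0,-0.06,0.02,0,0],[0,-0.06,0,0,0],[0,-0.06,0,0,0],[0,-0.05,0,0,0],[0,0,0,0,0]]}}

```text
t: 13.1
tool_pos: [560.7, -298.2, 181.7]
tool_rot: [0.641, 0.767, -0.0, 0.0]
ft_force: [0.6, 0.5, 0.3]
width: -0.003
```

Run:
```python
from h import *
S=snap('side','s8.png');T=snap('top','t8.png');o=manip.observe();print(o['t'],o['tool_pos'],o['ft_force'],w2f(o['tool_pos']))
y,v=jaw(S);print([(int(a),int(q)) for a,q in zip(y[::6],v[::6])])
a=[cv2.convertScaleAbs(ticks(rect(s,78,88,48,-50,10,10),88,10,10),alpha=al) for s,al in((T,.75),(S,.75))]
cv2.imwrite('pics/r8.png',np.vstack([a[0][:300],a[1][100:400]]))
```

```text
13.2 [ 560.38648064 -294.21263661  181.61735203] [0.22628681 0.36645288 0.16737958] [ -52.13022217 -388.20819493]
[(-75, 169), (-72, 171), (-69, 172), (-66, 172), (-63, 176), (-60, 194), (-57, 191), (-54, 176), (-51, 118), (-48, 84), (-45, 61), (-42, 59), (-39, 62), (-36, 83), (-33, 136), (-30, 166), (-27, 177), (-24, 176), (-21, 174), (-18, 176), (-15, 183), (-12, 217), (-9, 239), (-6, 237), (-3, 205)]
```

View pics/r8.png

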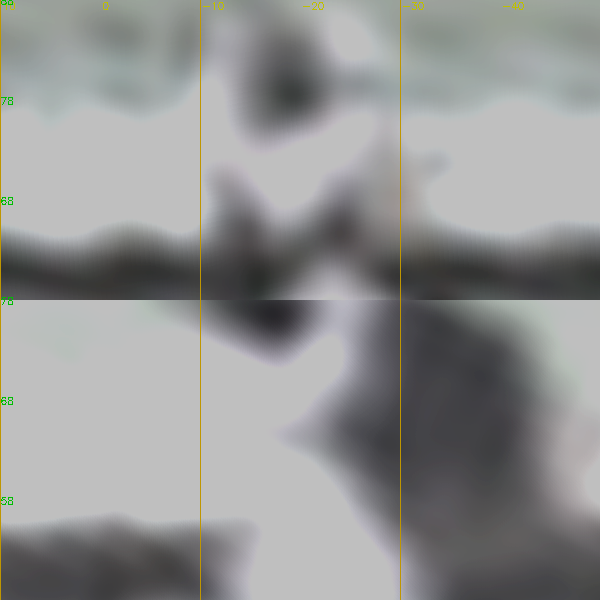

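The top half of r8 shows the gauge arrow's apex at column ~288 (y≈-18.8) and the jaw's tip at column ~335 (y≈-23.5), so about 4.7 mm remain. I'll measure that numerically.

```bash
cat >> h.py <<'E'
def arrows(T,y0=-50,y1=10):
    g=cv2.cvtColor(T['frame'],cv2.COLOR_RGB2GRAY).astype(np.float32);ys=np.arange(y0,y1,.25)
    def prof(x):
        p=np.array([proj(T,f2w(x,y,78)) for y in ys],np.float32)
        return cv2.remap(g,p[None,:,0],p[None,:,1],cv2.INTER_CUBIC)[0]
    return ys,prof
def blob(ys,v,c,w):
    m=abs(ys-c)<=w; y=ys[m]; q=v[m]; lo=np.percentile(q,25); k=np.clip(q-(lo+q.max())/2,0,None); return round((k*y).sum()/k.sum(),2),int(lo),int(q.max())
E
python3 - <<'E'
from h import *
T=snap('top');ys,prof=arrows(T)
for x in(52,54,56,58,59,60,61,62): print('jaw',x,blob(ys,prof(x),-23.5,9))
for x in(62,63,64,65,66,67,68,69,70): print('g',x,blob(ys,prof(x),-19,7))
for x in(60,62,64,66,68): print(x,prof(x)[40:180:4].astype(int))
im=cv2.cvtColor(cv2.imread('pics/top0.png'),cv2.COLOR_BGR2RGB);ys,prof=arrows({**T,'frame':im},-70,10)
for x in(54,56,58,60): print('jaw0',x,blob(ys,prof(x),-44,9))
for x in(62,63,64,65,66,67,68,69,70): print('g0',x,blob(ys,prof(x),-19,7))
E
```

```text
jaw 52 (np.float64(-21.82), 176, 191)
jaw 54 (np.float64(-23.33), 168, 192)
jaw 56 (np.float64(-24.0), 121, 188)
jaw 58 (np.float64(-23.54), 69, 176)
jaw 59 (np.float64(-23.42), 55, 161)
jaw 60 (np.float64(-23.32), 48, 145)
jaw 61 (np.float64(-23.22), 50, 126)
jaw 62 (np.float64(-23.18), 62, 102)
g 62 (np.float64(-23.17), 56, 102)
g 63 (np.float64(-20.99), 69, 83)
g 64 (np.float64(-17.96), 67, 98)
g 65 (np.float64(-18.33), 73, 119)
g 66 (np.float64(-18.48), 86, 142)
g 67 (np.float64(-18.51), 106, 161)
g 68 (np.float64(-18.54), 122, 176)
g 69 (np.float64(-18.51), 132, 190)
g 70 (np.float64(-18.37), 143, 195)
60 [ 48  49  51  50  52  51  50  49  48  47  47  53  70  89 111 130 142 144
 135 117  97  77  60  48  39  42  50  53  53  52  52  51  52  52  50]
62 [ 75  74  72  67  62  59  57  57  58  62  64  67  72  77  85  91  96 102
  99  88  77  71  67  61  51  46  49  56  63  70  74  74  72  69  63]
64 [143 135 130 123 116 110 106 102 101 102 102 100  96  90  80  69  64  68
  77  86  90  96  97  92  75  62  64  77  94 117 128 134 134 128 117]
66 [199 199 197 191 181 171 162 150 140 132 125 121 119 112  95  79  71  79
  95 116 132 141 142 131 104  87  87  97 121 150 173 192 201 193 181]
68 [229 231 229 222 210 198 184 168 154 142 133 131 132 129 118 109 110 118
 133 153 166 175 176 168 149 133 124 123 138 162 188 213 225 222 215]
jaw0 54 (np.float64(-43.84), 139, 161)
jaw0 56 (np.float64(-44.05), 105, 164)
jaw0 58 (np.float64(-44.29), 63, 151)
jaw0 60 (np.float64(-44.71), 37, 126)
g0 62 (np.float64(-21.39), 51, 59)
g0 63 (np.float64(-18.28), 54, 71)
g0 64 (np.float64(-17.91), 59, 84)
g0 65 (np.float64(-18.4), 66, 102)
g0 66 (np.float64(-18.59), 75, 123)
g0 67 (np.float64(-18.64), 89, 140)
g0 68 (np.float64(-18.72), 101, 153)
g0 69 (np.float64(-18.73), 109, 165)
g0 70 (np.float64(-18.6), 121, 169)
```

The jaw is at -23.4 and the gauge at -18.5, so 4.9 mm remain, a 12.3 mm stroke.

{"method": "move_arm", "body": {"steps": [[0,0.055,0,0,0],[0,0.055,0,0,0],[0,0.055,0,0,0],[0,0.055,0,0,0],[0.0025,0.05,-0.02,0,0],[0,0,-0.035,0,0],[0,0,-0.01,0,0],[0,0,0,0,0]]}}

```text
t: 14.25
tool_pos: [562.6, -24.2, 117.0]
tool_rot: [0.639, 0.769, -0.0, -0.001]
ft_force: [0.7, 0.2, 0.1]
width: -0.003
```

{"method": "move_arm", "body": {"steps": [[0,0,0,0,0]]}}

```text
t: 14.38
tool_pos: [564.3, -25.2, 118.4]
tool_rot: [0.64, 0.768, 0.0, 0.001]
ft_force: [0.1, 0.5, 0.3]
width: 0.004
```

{"method": "move_arm", "body": {"steps": [[0,0.001,-0.015,0,0],[0,0,-0.006,0,0],[0,0,-0.0045,0,0],[0,0,0,0,0],[-0.0006,0.003,0,0,0],[-0.0006,0.003,0,0,0],[-0.0006,0.003,0,0,0],[-0.0006,0.0031,0,0,0]]}}

```text
t: 15.38
tool_pos: [561.7, -12.6, 93.1]
tool_rot: [0.64, 0.769, -0.0, 0.001]
ft_force: [-2.9, -2.5, 13.3]
width: -0.001
```

{"method": "move_arm", "body": {"steps": [[0,0,0,0,0],[0,0,0.012,0,0],[0,0,0.04,0,0],[0,-0.06,0.04,0,0],[0,-0.06,0.02,0,0],[0,-0.06,0,0,0],[0,-0.06,0,0,0],[0,-0.05,0,0,0]]}}

```text
t: 16.38
tool_pos: [560.4, -295.3, 198.2]
tool_rot: [0.64, 0.768, -0.0, -0.0]
ft_force: [0.6, 0.7, -0.5]
width: -0.002
```

Run:
```python
from h import *
S=snap('side','s9.png');T=snap('top','t9.png');o=manip.observe();print(o['t'],o['tool_pos'])
y,v=jaw(S);print([(int(a),int(q)) for a,q in zip(y[::6],v[::6])])
ys,prof=arrows(T)
for x in(54,56,58,59,60,61): print('jaw',x,blob(ys,prof(x),-19,9))
for x in(64,65,66,67,68,69,70): print('g',x,blob(ys,prof(x),-19,7))
a=[cv2.convertScaleAbs(ticks(rect(s,78,88,48,-50,10,10),88,10,10),alpha=.75) for s in(T,S)]
cv2.imwrite('pics/r9.png',np.vstack([a[0][:400],a[1][100:300]]))
```

```text
16.475 [ 560.69112663 -298.52409159  198.02311983]
[(-75, 168), (-72, 170), (-69, 170), (-66, 170), (-63, 175), (-60, 192), (-57, 194), (-54, 197), (-51, 195), (-48, 142), (-45, 94), (-42, 79), (-39, 68), (-36, 56), (-33, 62), (-30, 108), (-27, 151), (-24, 177), (-21, 175), (-18, 173), (-15, 173), (-12, 179), (-9, 198), (-6, 230), (-3, 240)]
jaw 54 (np.float64(-19.34), 163, 195)
jaw 56 (np.float64(-18.78), 120, 189)
jaw 58 (np.float64(-18.97), 74, 183)
jaw 59 (np.float64(-18.72), 60, 171)
jaw 60 (np.float64(-18.53), 52, 148)
jaw 61 (np.float64(-18.18), 55, 126)
g 64 (np.float64(-18.11), 67, 103)
g 65 (np.float64(-18.25), 74, 116)
g 66 (np.float64(-18.4), 87, 136)
g 67 (np.float64(-18.58), 106, 158)
g 68 (np.float64(-18.66), 120, 178)
g 69 (np.float64(-18.63), 129, 192)
g 70 (np.float64(-18.53), 142, 195)
```

View pics/r9.png

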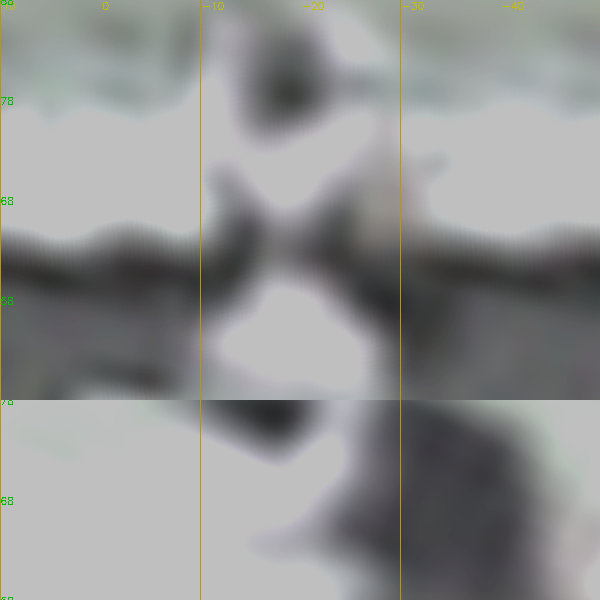

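The top view has the jaw tip at about -18.6 and the gauge tip at about -18.5, apexes facing at column ~287, so the setting is right within a few tenths of a mm. Now the lever: the ball is at world (486,213,127). I'll go to its robot side, high first.

{"method": "move_arm", "body": {"steps": [[-0.0116,0.05,0,0,0],[-0.0116,0.05,0,0,0],[-0.0116,0.05,0,0,0],[-0.0116,0.05,0,0,0],[-0.0116,0.05,0,0,0],[-0.0116,0.05,0,0,0],[-0.0116,0.05,0,0,0],[-0.0116,0.05,0,0,0]]}}

```text
t: 17.48
tool_pos: [466.9, 109.1, 198.2]
tool_rot: [0.64, 0.769, -0.0, -0.0]
ft_force: [0.0, -0.6, -0.0]
width: 0.001
```

{"method": "move_arm", "body": {"steps": [[-0.0116,0.05,0,0,0],[-0.0116,0.05,0,0,0],[0,0.003,0,0,0],[0,0,-0.05,0,0],[0,0,0,0,0]]}}

```text
t: 18.1
tool_pos: [441.5, 208.6, 145.7]
tool_rot: [0.64, 0.769, -0.003, -0.002]
ft_force: [0.5, -0.6, 0.4]
width: -0.003
```

Run:
```python
from h import *
o=manip.observe();print(o['t'],o['tool_pos'],w2f(o['tool_pos']),o['joint_positions'])
```

```text
18.1 [441.48775306 208.61335758 145.66792706] [-77.53917743 127.85892555] [ 3.00118599e-01  2.73563034e-01  1.81413108e+00 -3.74402679e-04
  1.06188901e+00 -1.45302199e+00]
```

{"method": "move_arm", "body": {"steps": [[0.001,-0.004,-0.03,0,0],[0,0,-0.023,0,0],[0,0,0,0,0],[0.01,0.0018,0,0,0],[0.01,0.0018,0,0,0],[0,0,0,0,0]]}}

```text
t: 18.85
tool_pos: [467.7, 210.1, 96.1]
tool_rot: [0.64, 0.769, 0.001, 0.001]
ft_force: [0.1, -0.6, -1.0]
width: 0.003
```

{"method": "move_arm", "body": {"steps": [[0.0098,0.0018,0,0,0],[0.0098,0.0018,0,0,0]]}}

```text
t: 19.1
tool_pos: [485.6, 213.4, 95.3]
tool_rot: [0.64, 0.769, -0.0, -0.0]
ft_force: [-2.9, -0.3, 2.8]
width: 0.0
```

{"method": "move_arm", "body": {"steps": [[0.0098,0.0018,0,0,0],[0.0098,0.0018,0,0,0]]}}

```text
t: 19.35
tool_pos: [506.3, 217.1, 95.2]
tool_rot: [0.64, 0.769, 0.0, 0.0]
ft_force: [-1.9, -0.1, 1.5]
width: -0.005
```

{"method": "move_arm", "body": {"steps": [[0.0098,0.0018,0,0,0],[0.006,0.0011,0,0,0],[0,0,0,0,0]]}}

```text
t: 19.73
tool_pos: [521.8, 219.9, 95.1]
tool_rot: [0.64, 0.769, 0.0, 0.0]
ft_force: [-0.1, 0.3, -0.7]
width: 0.002
```

{"method": "move_arm", "body": {"steps": [[0.004,0.0007,0,0,0],[0,0,0,0,0]]}}

```text
t: 19.98
tool_pos: [524.9, 220.4, 95.1]
tool_rot: [0.64, 0.769, -0.0, 0.0]
ft_force: [-1.3, -1.0, -0.4]
width: 0.0
```

{"method": "move_arm", "body": {"steps": [[0.004,0.0007,0,0,0],[0,0,0,0,0]]}}

```text
t: 20.23
tool_pos: [527.2, 220.8, 94.9]
tool_rot: [0.64, 0.769, -0.001, -0.001]
ft_force: [-5.8, -1.3, 1.0]
width: 0.002
```

{"method": "move_arm", "body": {"steps": [[0.003,0.0005,0,0,0],[0,0,0,0,0]]}}

```text
t: 20.48
tool_pos: [527.4, 220.8, 94.5]
tool_rot: [0.64, 0.769, -0.003, -0.003]
ft_force: [-11.1, -2.7, 4.4]
width: 0.003
```

{"method": "move_arm", "body": {"steps": [[0.003,0.0005,0,0,0],[0,0,0,0,0]]}}

```text
t: 20.72
tool_pos: [527.5, 220.8, 93.8]
tool_rot: [0.64, 0.769, -0.006, -0.004]
ft_force: [-15.3, -2.8, 6.0]
width: 0.001
```

The lever is hard against its stop: force rises with no more motion. I'll back off, retreat high and check.

{"method": "move_arm", "body": {"steps": [[-0.01,-0.0018,0,0,0],[-0.02,-0.0036,0,0,0],[-0.03,-0.005,0.02,0,0],[-0.02,0.03,0.04,0,0],[-0.03,0.05,0.04,0,0],[-0.03,0.05,0.02,0,0],[-0.03,0.05,0,0,0],[-0.03,0.05,0,0,0]]}}

```text
t: 21.72
tool_pos: [338.8, 438.8, 212.2]
tool_rot: [0.64, 0.769, 0.003, 0.0]
ft_force: [0.7, 0.1, -0.2]
width: 0.004
```

{"method": "move_arm", "body": {"steps": [[-0.03,0.05,0,0,0],[-0.03,0.05,0,0,0],[0,0,0,0,0],[0,0,0,0,0]]}}

```text
t: 22.22
tool_pos: [278.9, 536.2, 210.9]
tool_rot: [0.639, 0.769, 0.001, 0.0]
ft_force: [-0.3, -0.4, -0.1]
width: 0.003
```

Run:
```python
from h import *
S=snap('side','s10.png');T=snap('top','t10.png');o=manip.observe();print(o['t'],o['tool_pos'],o['ft_force'],np.abs(o['qvel']).max())
ys,prof=arrows(T)
for x in(56,58,59,60,61): print('jaw',x,blob(ys,prof(x),-19,9))
for x in(64,65,66,67,68,69): print('g',x,blob(ys,prof(x),-19,7))
a=cv2.convertScaleAbs(cv2.resize(T['frame'][140:250,190:385,::-1],None,fx=4.1,fy=4.1,interpolation=cv2.INTER_CUBIC)[:,:430],alpha=1.4)
b=cv2.convertScaleAbs(cv2.resize(S['frame'][135:245,250:342,::-1],None,fx=4.1,fy=4.1,interpolation=cv2.INTER_CUBIC)[:,:370],alpha=1.4)
q=lambda im,s,x0,y0,c:[cv2.circle(im,tuple(int(v) for v in(proj(s,f2w(xx,123.7,127))-[x0,y0]+.5)*4.1),5,c,1) for xx,c in((-31.6,(0,255,0)),(31.6,(0,0,255)))]
q(a,T,190,140,0);q(b,S,250,135,0)
cv2.imwrite('pics/fin.png',np.hstack([a,b]))
for n in('screwdriver',):
    d=cv2.absdiff(cv2.imread('pics/top0.png'),cv2.imread('pics/t10.png')).max(2); d=d>60
    k,l,st,c=cv2.connectedComponentsWithStats(d.astype(np.uint8)); print([(tuple(s[:4]),s[4]) for s in st[1:] if s[4]>6])
```

```text
22.325 [279.39718243 535.15630607 210.778239  ] [-0.39297876 -0.55967428  0.15306868] 0.009766088893967777
jaw 56 (np.float64(-18.91), 104, 163)
jaw 58 (np.float64(-18.99), 65, 159)
jaw 59 (np.float64(-18.68), 52, 150)
jaw 60 (np.float64(-18.46), 44, 131)
jaw 61 (np.float64(-18.25), 46, 110)
g 64 (np.float64(-18.13), 57, 90)
g 65 (np.float64(-18.22), 64, 102)
g 66 (np.float64(-18.3), 74, 119)
g 67 (np.float64(-18.43), 90, 135)
g 68 (np.float64(-18.52), 103, 151)
g 69 (np.float64(-18.53), 112, 164)
[((np.int32(305), np.int32(176), np.int32(5), np.int32(5)), np.int32(14)), ((np.int32(294), np.int32(178), np.int32(15), np.int32(11)), np.int32(69)), ((np.int32(306), np.int32(188), np.int32(8), np.int32(24)), np.int32(75)), ((np.int32(298), np.int32(190), np.int32(7), np.int32(4)), np.int32(19)), ((np.int32(299), np.int32(209), np.int32(8), np.int32(5)), np.int32(26)), ((np.int32(255), np.int32(211), np.int32(6), np.int32(6)), np.int32(24)), ((np.int32(69), np.int32(279), np.int32(61), np.int32(57)), np.int32(1921)), ((np.int32(13), np.int32(294), np.int32(5), np.int32(4)), np.int32(7)), 
[... 1581 characters left out ...]
 np.int32(6), np.int32(3)), np.int32(9)), ((np.int32(37), np.int32(371), np.int32(8), np.int32(8)), np.int32(24)), ((np.int32(34), np.int32(373), np.int32(3), np.int32(4)), np.int32(7)), ((np.int32(14), np.int32(374), np.int32(4), np.int32(6)), np.int32(8)), ((np.int32(45), np.int32(375), np.int32(9), np.int32(13)), np.int32(28)), ((np.int32(40), np.int32(378), np.int32(7), np.int32(4)), np.int32(11)), ((np.int32(313), np.int32(378), np.int32(5), np.int32(5)), np.int32(8)), ((np.int32(51), np.int32(385), np.int32(6), np.int32(6)), np.int32(11)), ((np.int32(266), np.int32(388), np.int32(5), np.int32(10)), np.int32(20)), ((np.int32(292), np.int32(392), np.int32(4), np.int32(8)), np.int32(14))]
```

View pics/fin.png

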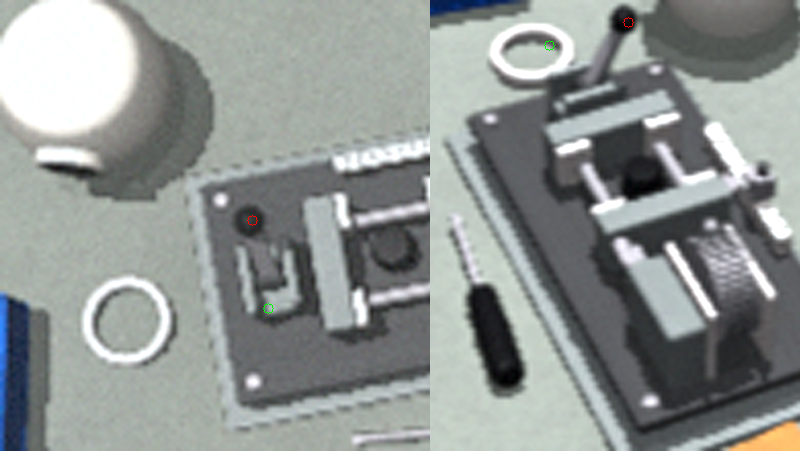

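The picture shows the ball at its fully-over position (the red marks at (252,220) and (628,22)). The ring, screwdriver and lens barrel have not moved, the arrows still match, and the arm is clear. Handing in.

```bash
python3 -c "
from h import *
print(manip.finish_job())"
```

```text
the job is handed in; nothing more can be done
None
```

I set the jaw with the wheel, pushed the lock lever fully over, retreated, and handed the job in at about 22 s of the 54 s allowed.

- **Setting:** four light strokes over the wheel top, at about 10–14 N, rolled the jaw about 25 mm. In the last top view the jaw tip is at y ≈ -18.7 mm and the gauge tip at y ≈ -18.4 mm in the fixture's frame. They agree to about 0.3 mm, which is about the limit of what the images can resolve. Locking the lever did not change this.
- **Lever:** I pushed it until it stopped moving, with the force reaching 15 N. Both views show the ball at its fully-over position.
- **Surroundings:** comparing the top view before and after shows changes only at the jaw, the lever ball, and the arm with its shadow. The gauge reading shifted by no more than about 0.2 mm. The arm ended well clear, with no contact force.
- **What disagreed:** the fingertip met the wheel about 24 mm lower on the TCP reading than the expected 124 mm, so I found the contact by feel and in the side view. The two cameras also differed by about 6 mm on the height of the deck screws. I took the arrow positions from the top view only.

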